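Build the spraying support and draw the sprung pointer to its mark

TASK

Set up the spraying stand: stack the three loose square parts in its nest between the corner guides, fully down and square, first the terracotta prop, then the white spacer, then the blue top tile, letting go of each. Then draw the sprung pointer out by its orange tab until the red ring on its rod has just come fully out of the tube, its back edge level with the tube's mouth, and finish while still holding it there; do not put it back or let go. Leave the cup, the tape roll and the test tile where they are.

Things in the scene. Friction and masses are not known exactly. Their poses are not given: they have to be found in the camera images.
- stand: fixed spraying stand: grey base plate 120 x 345 x 12 mm (its own x, y, z) with a square nest at one end and an upright post (at own y = +200 mm) carrying a horizontal aluminium tube. Origin: on the table top, under the centre of the nest; own y points from the nest towards the post; z up. The base reaches from own y = -60 to +285 mm
- nest (a point): centre of the nest's floor, on the base plate, 12 mm above the table, axes those of the stand. Square pocket 53 mm wide, sides along the stand's x and y, between four aluminium corner guides 6 mm thick, 74 mm high, the top 8 mm flared as a lead-in; the middle 37 mm of each side is open from top to bottom for fingers. The full stack reaches 76 mm above this floor. Most room: gripper closing along the stand's x
- prop: loose terracotta-coloured block 50 x 50 x 40 mm (z) with a dark hole marking on top, about 170 g; origin: centre of its underside, z up, sides along own x and y. Goes first, straight on the nest's floor
- spacer: loose white plate 50 x 50 x 20 mm with a dark hole marking on top, about 100 g; origin: centre of its underside, z up. Goes second, on the prop (underside 40 mm above the nest's floor)
- top_tile: loose plain blue plate 50 x 50 x 16 mm, about 90 g; origin: centre of its underside, z up. Goes third, on the spacer (underside 60 mm above the nest's floor)
- pointer (a joint): how far the sprung pointer is drawn out of the tube, m: 0 at rest, grows as it is pulled level along the stand's -y (from post towards nest); end stop at 0.125. At 0.095 the back edge of the red ring is level with the tube's mouth and the tab is over the nest's centre: the mark. A spring pulls it back with 4 N at rest plus 50 N/m (8.8 N at the mark); let go, it returns
- pointer_tab (a point): grasp point on the pointer's upright orange tab, 189 mm above the table, moving with it, axes those of the stand; at rest 95 mm from the nest's centre. Tab 24 mm wide (stand x), 10 mm thick (stand y), heights 145 to 209 mm, on the front end of a level 8 mm rod at height 155 mm, which carries the red ring, 8 mm wide (hidden in the tube at rest). A needle hangs below to 115 mm above the table
- tube_mouth (a point): centre of the tube's black mouth, height 155 mm, 35 mm behind the tab's middle at rest; the tube is 23 mm across and its clamp reaches to 167 mm above the table
- tub_b: fixed bystander, keep clear: glaze tub with dark lid, 131 mm across, 189 mm high, beside a like one to its right, at the far right of the table; origin centre of its underside
- cup: bystander, leave alone: pale unglazed cup, 64 mm across, 79 mm high; origin centre of its underside
- tape: bystander, leave alone: roll of yellowish masking tape lying flat, 104 mm across, 24 mm high; origin centre of its underside
- test_tile: bystander, leave alone: small L-shaped upright glaze test tile, green above, 30 x 34 x 61 mm; origin centre of its underside
Things that resemble listed ones, but are neither listed nor needed, are in the scene too. What is shaped like the spacer but pink, purple or turquoise is not meant.

How it is judged (in metres and radians):
On the way, in this order (a step that is already met when the one before it is completed fails the run):
1. the terracotta prop sits on the floor of the nest, let go (horizontal distance between prop and nest below 0.005 m and z of prop in the frame of nest between -0.003 and 0.003 m and angle between prop's own z axis and vertical below 0.07 rad and contact force between the fingers and prop below 0.3 N and linear speed of prop below 0.02 m/s), for 0.2 s.
2. the white spacer sits on the prop in the nest, let go (horizontal distance between each of prop, spacer and nest below 0.005 m and z of prop in the frame of nest between -0.003 and 0.003 m and angle between each of prop, spacer's own z axis and vertical below 0.07 rad and z of spacer in the frame of nest between 0.037 and 0.043 m and contact force between the fingers and spacer below 0.3 N and linear speed of spacer below 0.02 m/s), for 0.2 s.
3. the blue top tile sits on the spacer in the nest, let go (horizontal distance between each of prop, spacer, top_tile and nest below 0.005 m and z of prop in the frame of nest between -0.003 and 0.003 m and angle between each of prop, spacer, top_tile's own z axis and vertical below 0.07 rad and z of spacer in the frame of nest between 0.037 and 0.043 m and z of top_tile in the frame of nest between 0.057 and 0.063 m and contact force between the fingers and top_tile below 0.3 N and linear speed of top_tile below 0.02 m/s), for 0.2 s.
4. the pointer is held at its mark by the fingers, the stack still seated (horizontal distance between each of prop, spacer, top_tile and nest below 0.005 m and z of prop in the frame of nest between -0.003 and 0.003 m and angle between each of prop, spacer, top_tile's own z axis and vertical below 0.07 rad and z of spacer in the frame of nest between 0.037 and 0.043 m and z of top_tile in the frame of nest between 0.057 and 0.063 m and value of joint pointer between 0.089 and 0.101 m and contact force between the fingers and pointer above 2 N), for 0.2 s.
At the end, for the whole second after the job is handed in: prop, spacer and top tile lie stacked in that order in the nest, each within 5 mm of its centre, within 3 mm of its seated height and level within 4 degrees, untouched by the fingers; the pointer is drawn to 95 mm, within 6 mm, still, and the fingers hold it there with at least 2 N (all of step 4 and velocity of joint pointer between -0.01 and 0.01 m/s and contact force between the fingers and prop below 0.3 N and contact force between the fingers and spacer below 0.3 N and contact force between the fingers and top_tile below 0.3 N); the arm keeps its last pose, push and grip.
It fails at once if the cup is moved more than 20 mm (distance of cup from where it was at the start of the episode above 0.02 m).
It fails at once if the tape is moved more than 20 mm (distance of tape from where it was at the start of the episode above 0.02 m).
It fails at once if the test tile is moved more than 20 mm (distance of test_tile from where it was at the start of the episode above 0.02 m).
It also fails if it takes over 64 s, if anything falls off the work surface, if the arm or the gripper's body presses on something with over 40 N, if the wrist force passes 120 N, or if a joint passes its speed limit or range.

ROBOT

A 6-joint arm with a two-finger parallel gripper is mounted at the origin on a cart in front of the work surface, level with it; the furniture and walls round the work are solid. World frame = base frame: x ahead of the robot, y to its left, z up, the work surface at z = 0. Lengths are in m, angles in degrees, forces in N, time in s.
With the tool pointing down it reaches from about 0.3 to 0.75 m from the base axis. Payload 8.5 kg.
Tool frame: the origin (TCP) lies at the very end of the fingers, on their centre line; the grasp point (between the pads) lies 19 mm behind it; z points along the fingers, y is the direction in which the jaws open and shut (so a half turn about z gives the same grasp; the last joint's range is limited). The gripper opens to 85 mm and grips with 20 to 120 N. Pads are 22 mm wide; open, the fingers measure 114 mm over their backs; the gripper's body (76 mm by 85 mm) begins 54 mm behind the grasp point. The pads swing forward as they close: fully open they stand 13 mm farther back than shut.
Start: joints at [-87.049, 21.807, 74.336, -0, 83.858, -12.336], TCP at [0.145, -0.531, 0.231] pointing down, gripper open.
Joint ranges: [-178.18, 178.18], [-50.72, 133.34], [12.68, 142.11], [-81.47, 261.47], [9.98, 163.14], [-165.26, 165.26]. Speed limits (degrees/s): [136.94, 136.94, 180, 180, 180, 180].

INTERFACE

Orientations are given as a 3x3 rotation matrix whose columns are the frame's x, y, z axes.
In Python, from rig import status, vision, env gives the robot as it stands.
- The arm moves only by the tool send_rows, never from a script. Its argument "targets" is a list of rows, each a list of 7 numbers: the shift along the tool's x, y, z in units of 50 mm (1.0 is 50 mm), then the turn, a rotation vector about the tool's x, y, z in units of 8 degrees (1.0 is 8 degrees), then the finger opening in mm, from 0 to 85.4. A call has 1 to 5 rows; each row is the pose to reach, as a shift and turn from the pose commanded when the call began, along the tool's axes at that moment; what a row does not reach only later rows make up. A row lasts 1/8 s, in which the tool goes at most 62.5 mm and 10.7 degrees, less where a joint would pass 70% of its speed; a pose out of reach is approached as far as the arm can. A call with a gripper value outside its range is refused whole. The fingers move at their own pace and stop on an object; "grip_force" is the grip in N (left out, the last holds). Time passes only in rows, so rows that repeat a pose let the fingers close. It gives the time, the measured TCP pose, the force and the opening at its end, in the units of the state.
- status.observe(): the state, without advancing time (a new reading comes with each control period).
- vision.get_image(name): name is "scene" or "top" or "wrist"; returns (picture, depth): 420x560x3 uint8, red, green, blue; 420x560 float32, m along the optical axis (not along the pixel's ray), 0 where there is no reading.
- vision.camera_model(name): a dict with "camera_matrix" (3x3 intrinsics, pixels), "dist" ([k1, k2, p1, p2, k3] as OpenCV has them; the pictures are not rectified), "view" (4x4, takes a point from world to camera coordinates); the wrist camera has in their place "T_tool_cam" (4x4, takes a point from camera to tool coordinates, whose origin is the TCP and whose axes are the flange's). Camera axes: x right, y down, z forward; pixel columns grow to the right and rows downward; lengths in m; the calibration is good to about 2 mm. A picture is of the moment at which its call begins: read the wrist's pose just before it. camera_model takes no time and is no camera call.
- env.close_job(): hands the job in, once; it reports no verdict.
Trained networks look in the newest picture that a camera, given by its name, has taken for a name from the list of things; names that differ only in an ending like _2 or _b are one class to them, and where a whole thing is asked for, a point or a joint stands for the part that bears it (a point fixed in the world has none). Each returns a list of dicts, best first, with "p" (0 to 1); they miss things now and then, are a little off and sometimes report something else, mostly with a low value. They report only what shows in the picture. A call takes as long as a camera call. They do not tell look-alikes from the thing itself.
- vision.masks_of(camera, label): "pixels" (420x560 bool, what is visible of it) and "extent" ([left, top, right, bottom] in pixels, round what is visible of it).
The state is a dict: "time_s": time; "q": joint angles; "qvel": joint speeds; "joint_efforts": joint torques, N m; "position": TCP position; "tool_rot": TCP orientation; "ft_force": force on the tool from outside, world axes, zero at the start; "wrist_torque": the same for the moment, N m; "grip_width": finger opening in m.
Only numpy, scipy, OpenCV 4.12 (cv2) and the standard library are available. Lean on these libraries where they do the work, as an engineer would, in place of code of your own. Each camera call takes 0.05 s, during which the arm holds its last target.

## Working session

There is one attempt and no reset: what is moved stays moved. The work goes in short steps, Python scripts to look and compute and a tool call to move; the robot and the scene stay as the last step left them, time stands still between calls to the robot, and variables do not carry over. Pictures are saved under pics/ and viewed, and the job is handed in when it is done.

Besides the shell and the picture viewer there is one more tool, called after ">>>" by a JSON object that holds its "fn" and its "kwargs". send_rows: Moves the arm, as the interface text tells. Its arguments: {"type":"object","properties":{"targets":{"type":"array","items":{"type":"array","items":{"type":"number"}}},"grip_force":{"type":"number"}},"required":["targets"]}

```bash
ls; mkdir -p pics; python3 - <<'E'
from rig import status, vision, env
import cv2, numpy as np
s=status.observe(); print({k:np.round(v,4).tolist() for k,v in s.items()})
for n in ["scene","top","wrist"]:
    p,d=vision.get_image(n); cv2.imwrite(f"pics/{n}0.png",p[:,:,::-1]); np.savez(f"pics/{n}0.npz",p=p,d=d)
    m=vision.camera_model(n); print(n,{k:np.round(v,4).tolist() for k,v in m.items()})
E
```

```text
pics
{'time_s': 0.0, 'q': [-87.0472, 21.8413, 74.3864, -0.0007, 83.8589, -12.3369], 'qvel': [-0.0536, -0.0653, -0.0572, 0.0484, -0.0926, 0.0119], 'joint_efforts': [0.0002, -44.8465, -23.1278, -0.0002, 0.0048, -0.0], 'position': [0.145, -0.5302, 0.2307], 'tool_rot': [[0.9646, 0.2637, -0.0001], [0.2637, -0.9646, 0.0015], [0.0003, -0.0015, -1.0]], 'ft_force': [0.0109, 0.2485, -0.4328], 'wrist_torque': [0.0305, 0.01, -0.0101], 'grip_width': 0.0852}
scene {'camera_matrix': [[464.1814, 0.0, 279.3416], [0.0, 464.1814, 207.1375], [0.0, 0.0, 1.0]], 'dist': [0.0311, 0.0, 0.0, 0.0, 0.0], 'view': [[0.6687, -0.7435, -0.0067, -0.2724], [-0.3897, -0.3428, -0.8547, 0.3611], [0.6332, 0.5742, -0.519, 1.2258], [0.0, 0.0, 0.0, 1.0]]}
top {'camera_matrix': [[477.0244, 0.0, 272.6038], [0.0, 477.0244, 215.8259], [0.0, 0.0, 1.0]], 'dist': [-0.0871, 0.0, 0.0, 0.0, 0.0], 'view': [[0.0068, -1.0, 0.0029, 0.1162], [-0.9963, -0.007, -0.0858, 0.5536], [0.0858, -0.0023, -0.9963, 1.5785], [0.0, 0.0, 0.0, 1.0]]}
wrist {'camera_matrix': [[307.8548, 0.0, 281.8685], [0.0, 307.8548, 208.6654], [0.0, 0.0, 1.0]], 'dist': [-0.0664, 0.0, 0.0, 0.0, 0.0], 'T_tool_cam': [[0.0014, -0.9566, -0.2915, 0.0736], [1.0, 0.0016, -0.0005, 0.0], [0.0009, -0.2915, 0.9566, -0.1415], [0.0, 0.0, 0.0, 1.0]]}
```

View pics/scene0.png

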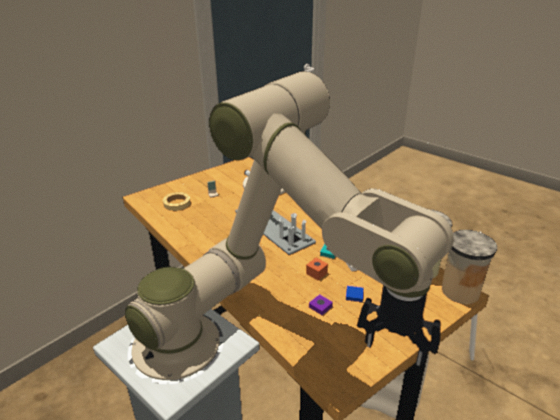

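View pics/top0.png

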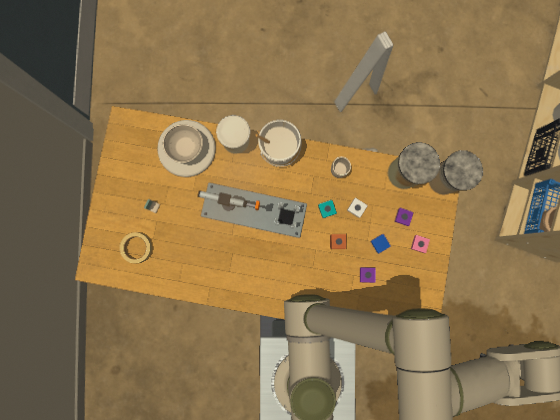

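View pics/wrist0.png

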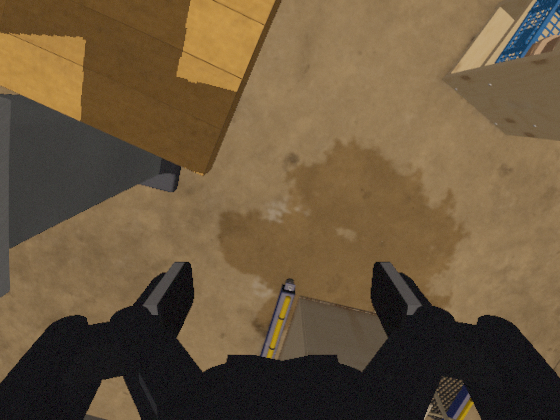

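```bash
cat > h.py <<'E'
import numpy as np, cv2
from rig import status, vision, env
def world_of(cam,pts,z=None,depth=None,pose=None):
    m=vision.camera_model(cam); K=np.array(m["camera_matrix"]); D=np.array(m["dist"])
    pts=np.asarray(pts,float).reshape(-1,1,2)
    n=cv2.undistortPoints(pts,K,D)[:,0]; r=np.c_[n,np.ones(len(n))]
    if cam=="wrist":
        T=np.eye(4);T[:3,:3]=pose[1];T[:3,3]=pose[0]; T=T@np.array(m["T_tool_cam"])
    else: T=np.linalg.inv(np.array(m["view"]))
    d=r@T[:3,:3].T; o=T[:3,3]
    if depth is not None: return o+d*np.asarray(depth)[:,None]
    return o+d*((z-o[2])/d[:,2])[:,None]
def proj(cam,P,pose=None):
    m=vision.camera_model(cam); K=np.array(m["camera_matrix"]); D=np.array(m["dist"])
    if cam=="wrist":
        T=np.eye(4);T[:3,:3]=pose[1];T[:3,3]=pose[0]; V=np.linalg.inv(T@np.array(m["T_tool_cam"]))
    else: V=np.array(m["view"])
    P=np.asarray(P,float).reshape(-1,3)
    return cv2.projectPoints(P,cv2.Rodrigues(V[:3,:3])[0],V[:3,3],K,D)[0][:,0]
def cloud(cam,d,pose=None,step=1):
    v,u=np.mgrid[0:420:step,0:560:step]; u=u.ravel();v=v.ravel(); dd=d[v,u]; k=dd>0
    return np.c_[u,v][k], world_of(cam,np.c_[u,v][k],depth=dd[k],pose=pose)
def pose():
    s=status.observe(); return np.array(s["position"]),np.array(s["tool_rot"])
E
python3 - <<'E'
from h import *
z=np.load("pics/top0.npz"); d=z["d"]; p=z["p"]
for l in ["prop","spacer","top_tile","cup","tape","test_tile","stand","pointer","tub_b"]:
    for r in vision.masks_of("top",l)[:6]:
        m=r["pixels"]; v,u=np.nonzero(m&(d>0)); 
        if len(u)==0: continue
        W=world_of("top",np.c_[u,v],depth=d[v,u]); zt=np.median(W[:,2])
        print(l,round(r["p"],2),[int(x) for x in r["extent"]],np.round(W.mean(0),3),"zmax",np.round(np.percentile(W[:,2],[10,50,95]),3),p[m].mean(0).astype(int))
c=cv2.resize(p[150:310,190:430],None,fx=3.3,fy=3.3,interpolation=cv2.INTER_CUBIC); cv2.imwrite("pics/topz.png",c[:,:,::-1])
E
```

```text
prop 0.81 [331, 231, 347, 248] [ 0.469 -0.098  0.04 ] zmax [0.035 0.041 0.047] [160  93  56]
prop 0.59 [198, 184, 308, 238] [0.573 0.184 0.035] zmax [0.009 0.014 0.167] [130 127 113]
spacer 0.79 [319, 195, 333, 216] [ 0.58  -0.062  0.019] zmax [0.012 0.02  0.027] [ 44 140 122]
spacer 0.76 [394, 206, 413, 225] [ 0.554 -0.323  0.018] zmax [0.007 0.02  0.027] [117  68 113]
spacer 0.71 [389, 141, 437, 188] [ 0.7   -0.319  0.162] zmax [0.074 0.185 0.192] [122 112  92]
spacer 0.64 [360, 267, 377, 284] [ 0.357 -0.2    0.021] zmax [0.017 0.022 0.027] [119  67 129]
spacer 0.51 [350, 195, 367, 216] [ 0.586 -0.165  0.02 ] zmax [0.014 0.021 0.027] [194 183 160]
spacer 0.48 [415, 233, 429, 252] [ 0.464 -0.379  0.02 ] zmax [0.012 0.021 0.028] [193 113 118]
top_tile 0.71 [372, 231, 389, 254] [ 0.463 -0.243  0.016] zmax [0.01  0.017 0.023] [ 46  85 141]
top_tile 0.25 [388, 143, 439, 188] [ 0.7   -0.32   0.163] zmax [0.078 0.186 0.192] [121 112  92]
cup 0.55 [331, 154, 350, 177] [ 0.721 -0.107  0.037] zmax [0.006 0.029 0.08 ] [162 144 115]
cup 0.24 [197, 180, 309, 238] [0.574 0.185 0.034] zmax [0.009 0.014 0.167] [131 127 112]
tape 0.71 [120, 235, 151, 261] [0.444 0.583 0.022] zmax [0.009 0.024 0.031] [178 148  88]
stand 0.7 [195, 183, 302, 235] [0.574 0.186 0.035] zmax [0.009 0.014 0.167] [130 127 112]
pointer 0.4 [243, 200, 256, 209] [0.574 0.174 0.179] zmax [0.158 0.191 0.213] [163 110  67]
tub_b 0.7 [386, 139, 439, 188] [ 0.702 -0.322  0.15 ] zmax [0.054 0.185 0.192] [123 112  91]
```

View pics/topz.png

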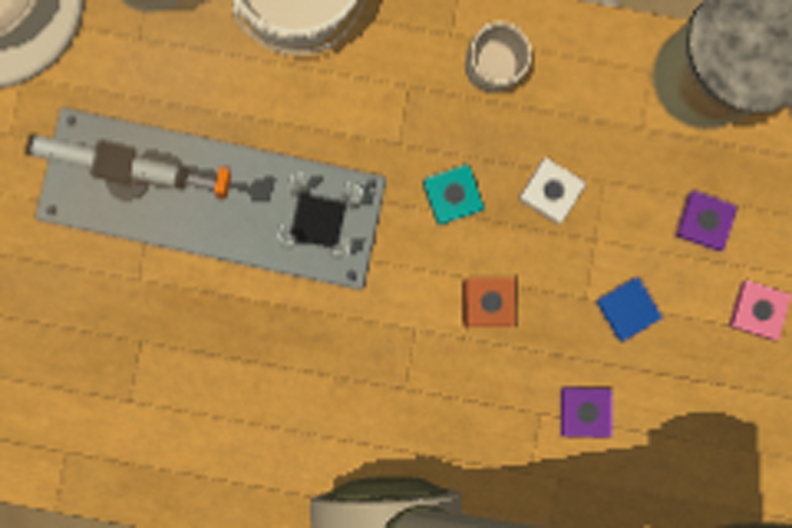

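>>> {"fn": "send_rows", "kwargs": {"targets": [[9.5, -6.3, -2.2, 0, 0, 0, 85], [9.5, -6.3, -2.2, 0, 0, 0, 85], [9.5, -6.3, -2.2, 0, 0, 0, 85], [9.5, -6.3, -2.2, 0, 0, 0, 85], [9.5, -6.3, -2.2, 0, 0, 0, 85]], "grip_force": 50}}

```text
time_s: 1.23
position: [0.3479, -0.2979, 0.2911]
tool_rot: [[0.965, 0.263, 0.0], [0.263, -0.965, -0.001], [0.0, 0.001, -1.0]]
ft_force: [1.2, -0.9, 0.0]
grip_width: 0.0849
```

>>> {"fn": "send_rows", "kwargs": {"targets": [[4.4, -2.9, -1, 0, 0, 0, 85], [4.4, -2.9, -1, 0, 0, 0, 85], [4.4, -2.9, -1, 0, 0, 0, 85], [4.4, -2.9, -1, 0, 0, 0, 85], [4.4, -2.9, -1, 0, 0, 0, 85]]}}

```text
time_s: 1.85
position: [0.5224, -0.0991, 0.3409]
tool_rot: [[0.964, 0.267, 0.001], [0.267, -0.964, -0.0], [0.001, 0.0, -1.0]]
ft_force: [-0.4, -0.0, -0.6]
grip_width: 0.085
```

```bash
python3 - <<'E'
from h import *
P=pose(); s=status.observe(); print(s["time_s"],np.round(P[0],4),np.round(s["q"],1),np.abs(s["qvel"]).max())
p,d=vision.get_image("wrist"); np.savez("pics/w1.npz",p=p,d=d,t=P[0],R=P[1]); cv2.imwrite("pics/w1.png",p[:,:,::-1])
E
```

```text
1.85 [ 0.5224 -0.0991  0.3409] [-23.5  16.8  64.    0.   99.1  51. ] 13.246288164819331
```

View pics/w1.png

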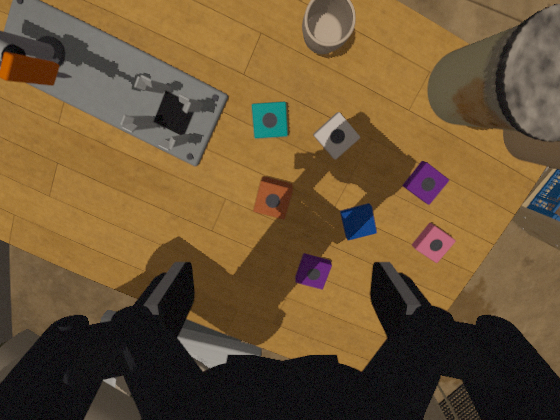

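```bash
cat > fit.py <<'E'
from h import *
def fitsq(cam,p,d,P,seed,ztop,rad=0.05,colf=None):
    u,W=cloud(cam,d,P)
    c=p[u[:,1],u[:,0]].astype(float)
    k=(np.hypot(W[:,0]-seed[0],W[:,1]-seed[1])<rad)
    k&=np.abs(W[:,2]-ztop)<0.008
    if colf is not None: k&=colf(c)
    m=np.zeros(d.shape,np.uint8); m[u[k,1],u[k,0]]=1
    m=cv2.morphologyEx(m,cv2.MORPH_CLOSE,np.ones((5,5)))
    cs,_=cv2.findContours(m,cv2.RETR_EXTERNAL,cv2.CHAIN_APPROX_NONE); cc=max(cs,key=cv2.contourArea)
    Wc=world_of(cam,cc[:,0].astype(float),z=ztop,pose=P)[:,:2]
    r=cv2.minAreaRect((Wc*1000).astype(np.float32))
    zs=np.median(W[k,2])
    return np.array(r[0])/1000,r[1],((r[2]+45)%90)-45,zs
terr=lambda c:(c[:,0]>c[:,2]*1.6)&(c[:,0]>c[:,1]*1.45)
dark=lambda c:c.max(1)-c.min(1)<25
white=lambda c:(c[:,0]<c[:,2]*1.45)
blue=lambda c:c[:,2]>c[:,0]*1.5
E
python3 - <<'E'
from fit import *
z=np.load("pics/w1.npz"); p,d=z["p"],z["d"]; P=(z["t"],z["R"])
W=cloud("wrist",d,P)[1]; k=(W[:,2]<.006)&(W[:,2]>-.02); print("table z",np.median(W[k,2]))
for n,s,zt,f in [("prop",(.469,-.098),.04,terr),("spacer",(.586,-.165),.02,white),("blue",(.463,-.243),.016,blue)]:
    r=fitsq("wrist",p,d,P,s,zt,colf=f); print(n,np.round(r[0],4),np.round(r[1],1),round(r[2],1),round(r[3],4))
# stand base plate edges
z2=np.load("pics/top0.npz"); 
for cam,pp,dd,PP in [("top",z2["p"],z2["d"],None),("wrist",p,d,P)]:
    u,W=cloud(cam,dd,PP); c=pp[u[:,1],u[:,0]].astype(int)
    k=(np.abs(W[:,2]-.012)<.01)&(c.max(1)-c.min(1)<35)&(W[:,1]>-.02)&(W[:,1]<.4)&(W[:,0]>.4)&(W[:,0]<.7)
    m=np.zeros(dd.shape,np.uint8); m[u[k,1],u[k,0]]=1
    m=cv2.morphologyEx(m,cv2.MORPH_OPEN,np.ones((3,3)))
    m=cv2.morphologyEx(m,cv2.MORPH_CLOSE,np.ones((15,15)))
    cs,_=cv2.findContours(m,cv2.RETR_EXTERNAL,cv2.CHAIN_APPROX_NONE); cc=max(cs,key=cv2.contourArea)
    Wc=world_of(cam,cc[:,0].astype(float),z=.012,pose=PP)[:,:2]
    r=cv2.minAreaRect((Wc*1000).astype(np.float32)); print(cam,r, cv2.boxPoints(r).round(1).tolist())
E
```

```text
table z -0.0012539908370914898
prop [ 0.4732 -0.0981] [50.5 49.4] 0.7 0.0385
spacer [ 0.5873 -0.1647] [49.4 49.4] -31.7 0.0187
blue [ 0.4681 -0.2422] [50.8 49.7] 30.6 0.0144
top ((574.2020263671875, 184.49417114257812), (342.92095947265625, 118.15784454345703), 78.22981262207031) [[481.3999938964844, 28.700000762939453], [597.0999755859375, 4.599999904632568], [667.0, 340.29998779296875], [551.2999877929688, 364.3999938964844]]
wrist ((582.1024780273438, 187.6070098876953), (354.24078369140625, 126.24398040771484), 77.85413360595703) [[483.1000061035156, 27.700000762939453], [606.5, 1.2000000476837158], [681.0999755859375, 347.5], [557.7000122070312, 374.0]]
```

>>> {"fn": "send_rows", "kwargs": {"targets": [[-0.95, -0.28, 3.8, 0, 0, 1.85, 85], [-0.95, -0.28, 3.8, 0, 0, 1.85, 85], [-0.95, -0.28, 3.8, 0, 0, 1.85, 85], [-0.95, -0.28, 3.8, 0, 0, 1.85, 85], [-0.95, -0.28, 3.8, 0, 0, 1.85, 85]]}}

```text
time_s: 2.52
position: [0.4725, -0.1017, 0.1521]
tool_rot: [[1.0, 0.008, 0.002], [0.008, -1.0, -0.001], [0.002, 0.001, -1.0]]
ft_force: [0.5, -0.4, 0.4]
grip_width: 0.085
```

```bash
cat > look.py <<'E'
import sys
from fit import *
def look(name):
    P=pose(); s=status.observe(); print(s["time_s"],np.round(P[0],4),"yaw",np.round(np.degrees(np.arctan2(P[1][1,0],P[1][0,0])),2),"qv",np.abs(s["qvel"]).max().round(2))
    p,d=vision.get_image("wrist"); np.savez(f"pics/{name}.npz",p=p,d=d,t=P[0],R=P[1]); cv2.imwrite(f"pics/{name}.png",p[:,:,::-1])
    return p,d,P
E
python3 - <<'E'
from look import *
p,d,P=look("w2")
r=fitsq("wrist",p,d,P,(.473,-.098),.04,colf=terr); print(r, P[1].round(4).tolist())
E
```

```text
2.525 [ 0.4725 -0.1017  0.1521] yaw 0.44 qv 2.34
(array([ 0.47331812, -0.09862946]), (49.903343200683594, 49.344722747802734), 0.521213710308075, np.float64(0.038712790063686)) [[1.0, 0.0076, 0.0021], [0.0076, -1.0, -0.0011], [0.0021, 0.0011, -1.0]]
```

View pics/w2.png

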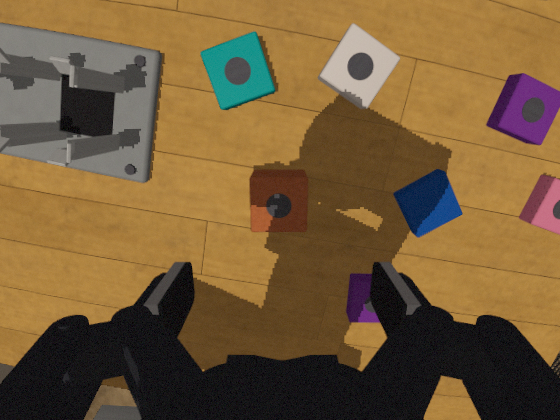

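>>> {"fn": "send_rows", "kwargs": {"targets": [[0, -0.05, 2.0, 0, 0, 0, 85], [0, -0.05, 2.0, 0, 0, 0, 85], [0, -0.05, 2.0, 0, 0, 0, 85]]}}

```text
time_s: 2.95
position: [0.4721, -0.0984, 0.0506]
tool_rot: [[1.0, 0.009, -0.001], [0.009, -1.0, 0.0], [-0.001, -0.0, -1.0]]
ft_force: [1.1, 0.2, 0.6]
grip_width: 0.0851
```

>>> {"fn": "send_rows", "kwargs": {"targets": [[0.02, 0, 0.8, 0, 0, 0, 85], [0.02, 0, 0.8, 0, 0, 0, 85], [0.02, 0, 0.8, 0, 0, 0, 30], [0.02, 0, 0.8, 0, 0, 0, 30], [0.02, 0, 0.8, 0, 0, 0, 30]]}}

```text
time_s: 3.58
position: [0.4734, -0.0986, 0.0124]
tool_rot: [[1.0, 0.009, 0.003], [0.009, -1.0, -0.001], [0.003, 0.001, -1.0]]
ft_force: [-0.8, -0.1, 10.2]
grip_width: 0.0495
```

>>> {"fn": "send_rows", "kwargs": {"targets": [[0, 0, 0, 0, 0, 0, 30], [0, 0, 0, 0, 0, 0, 30]]}}

```text
time_s: 3.82
position: [0.4734, -0.0986, 0.0124]
tool_rot: [[1.0, 0.009, 0.003], [0.009, -1.0, -0.001], [0.003, 0.001, -1.0]]
ft_force: [-0.9, 0.4, 10.2]
grip_width: 0.0494
```

>>> {"fn": "send_rows", "kwargs": {"targets": [[0, 0, -1.2, 0, 0, 0, 30], [0, 0, -2.4, 0, 0, 0, 30], [0, -3.4, -3.2, 0, 0, 1.55, 30], [0, -3.4, -3.2, 0, 0, 1.55, 30], [0, -3.4, -3.2, 0, 0, 1.55, 30]]}}

```text
time_s: 4.45
position: [0.4706, 0.0736, 0.1722]
tool_rot: [[0.978, -0.207, 0.002], [-0.207, -0.978, -0.0], [0.002, -0.0, -1.0]]
ft_force: [0.3, -0.2, -2.3]
grip_width: 0.0495
```

>>> {"fn": "send_rows", "kwargs": {"targets": [[0, -0.1, 0, 0, 0, 0, 30], [0, -0.1, 0, 0, 0, 0, 30]]}}

```text
time_s: 4.7
position: [0.4719, 0.0767, 0.1709]
tool_rot: [[0.979, -0.205, 0.0], [-0.205, -0.979, -0.0], [0.001, 0.0, -1.0]]
ft_force: [0.0, -0.5, -1.2]
grip_width: 0.0488
```

```bash
python3 - <<'E'
from look import *
print(status.observe()["grip_width"],status.observe()["ft_force"])
p,d,P=look("w3")
u,W=cloud("wrist",d,P); c=p[u[:,1],u[:,0]].astype(int)
near=np.hypot(W[:,0]-.551,W[:,1]-.0744)<.055
print(near.sum(), np.histogram(W[near,2],bins=[-.01,.005,.02,.04,.06,.07,.08,.09,.1,.2]))
k=near&(W[:,2]>.07)&(W[:,2]<.095)
a=np.radians(-11.8); R=np.array([[np.cos(a),np.sin(a)],[-np.sin(a),np.cos(a)]])
L=(W[k,:2]-[.551,.0744])@R.T*1000
print(np.percentile(L,[0,2,50,98,100],axis=0).round(1))
for sx in (-1,1):
  for sy in (-1,1):
    q=L[(L[:,0]*sx>0)&(L[:,1]*sy>0)]; print(sx,sy,len(q),np.percentile(q,[3,97],axis=0).round(1).tolist() if len(q) else '')
E
```

```text
0.048775955974033745 [ 0.00799092 -0.49613275 -1.15540665]
4.7 [0.4719 0.0767 0.1709] yaw -11.86 qv 2.06
12447 (array([   0, 9024,  250,  293,  175,  550, 1647,    0,  508]), array([-0.01 ,  0.005,  0.02 ,  0.04 ,  0.06 ,  0.07 ,  0.08 ,  0.09 ,
        0.1  ,  0.2  ]))
[[-32.4 -34.8]
 [-31.6 -34. ]
 [ 23.6  19.5]
 [ 38.2  35.8]
 [ 39.1  37.2]]
-1 -1 472 [[-32.2, -34.0], [-16.4, -17.9]]
-1 1 501 [[-32.2, 19.4], [-16.3, 36.1]]
1 -1 606 [[21.6, -34.2], [38.6, -17.8]]
1 1 618 [[21.8, 19.9], [38.2, 36.0]]
```

View pics/w3.png

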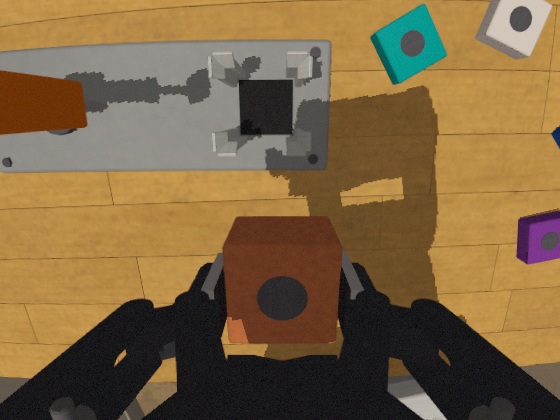

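```bash
python3 - <<'E'
from look import *
z=np.load("pics/w3.npz"); p,d=z["p"],z["d"]; P=(z["t"],z["R"])
u,W=cloud("wrist",d,P); c=p[u[:,1],u[:,0]].astype(int)
T=(W-P[0])@P[1]*1000  # tool frame
k=(np.abs(T[:,0])<45)&(np.abs(T[:,1])<24)&(np.abs(T[:,2])<60)
print(np.percentile(T[k],[2,50,98],axis=0).round(1), np.histogram(T[k,2],bins=np.arange(-60,61,10)))
t=k&(T[:,2]<-18)&(T[:,2]>-40)&(T[:,1]>-18)&(T[:,1]<18)
A=np.c_[T[t,:2],np.ones(t.sum())]; co=np.linalg.lstsq(A,T[t,2],rcond=None)[0]; print("top plane",co,t.sum(),np.percentile(T[t],[1,99],axis=0).round(1))
f=k&(T[:,0]>15)&(T[:,2]>-20)&(np.abs(T[:,1])<18)
A=np.c_[T[f,1:],np.ones(f.sum())]; co=np.linalg.lstsq(A,T[f,0],rcond=None)[0]; print("front plane",co,f.sum(),np.percentile(T[f],[1,99],axis=0).round(1))
dk=(c.max(1)<45)&(np.abs(W[:,2]-.012)<.012)&(np.hypot(W[:,0]-.554,W[:,1]-.0747)<.05)
m=np.zeros(d.shape,np.uint8); m[u[dk,1],u[dk,0]]=1
m=cv2.morphologyEx(m,cv2.MORPH_OPEN,np.ones((7,7)))
cs,_=cv2.findContours(m,0,1); cc=max(cs,key=cv2.contourArea)
r=cv2.minAreaRect((world_of("wrist",cc[:,0].astype(float),z=.012,pose=P)[:,:2]*1000).astype(np.float32)); print("dark",r)
E
```

```text
[[-24.  -23.3 -27.7]
 [  7.6  -0.3 -26.2]
 [ 23.4  23.    6.8]] (array([   66,     1,    67, 11491,   905,   725,   619,    93,     0,
           0,     0,     0]), array([-60, -50, -40, -30, -20, -10,   0,  10,  20,  30,  40,  50,  60]))
top plane [ 3.39141459e-02  8.02857935e-04 -2.61592572e+01] 8791 [[-25.  -17.6 -27.8]
 [ 23.4  17.6 -19.2]]
front plane [ 1.74675297e-03 -1.49927807e-03  2.31331863e+01] 1779 [[ 22.7 -17.7 -19.8]
 [ 23.7  17.6  11.6]]
dark ((554.1871337890625, 75.10157012939453), (47.96017074584961, 48.6650390625), 78.63793182373047)
```

>>> {"fn": "send_rows", "kwargs": {"targets": [[1.63, -0.3, 0, 0, 0, 0, 30], [1.63, -0.3, 0, 0, 0, 0, 30], [1.63, -0.3, 1.1, 0, 0, 0, 30], [1.63, -0.3, 1.1, 0, 0, 0, 30], [1.63, -0.3, 1.1, 0, 0, 0, 30]]}}

```text
time_s: 5.38
position: [0.5554, 0.0737, 0.117]
tool_rot: [[0.978, -0.208, 0.001], [-0.208, -0.978, -0.0], [0.001, -0.0, -1.0]]
ft_force: [0.6, -0.4, -0.5]
grip_width: 0.0489
```

```bash
python3 - <<'E'
from look import *
p,d,P=look("w4"); s=status.observe(); print(s["ft_force"],P[1].round(4).tolist())
p,d=vision.get_image("top"); cv2.imwrite("pics/t4.png",cv2.resize(p[150:310,190:430],None,fx=3.3,fy=3.3,interpolation=cv2.INTER_CUBIC)[:,:,::-1])
E
```

```text
5.375 [0.5554 0.0737 0.117 ] yaw -11.98 qv 1.26
[ 0.62254902  0.00475016 -1.37738828] [[0.9782, -0.2075, 0.0014], [-0.2075, -0.9782, -0.0002], [0.0014, -0.0001, -1.0]]
```

View pics/w4.png

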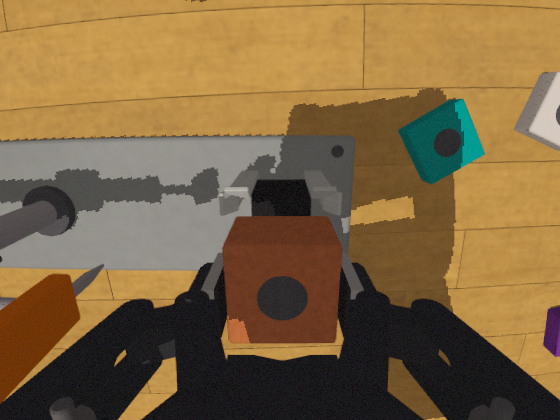

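```bash
cat > guides.py <<'E'
from look import *
def guides(name,zmin=.07,zmax=.095):
    z=np.load(f"pics/{name}.npz"); p,d=z["p"],z["d"]; P=(z["t"],z["R"])
    u,W=cloud("wrist",d,P); T=(W-P[0])@P[1]*1000
    k=(W[:,2]>zmin)&(W[:,2]<zmax)&(T[:,0]>8)&(T[:,0]<60)&(np.abs(T[:,1])<45)
    for s in (-1,1):
        q=T[k&(T[:,1]*s>12)]
        print(s,len(q),np.percentile(q,[2,50,98],axis=0).round(1).tolist() if len(q) else "")
if __name__=="__main__": guides(sys.argv[1])
E
python3 guides.py w4
```

```text
-1 623 [[17.5, -35.9, 29.7], [26.8, -29.7, 33.5], [33.9, -19.6, 46.1]]
1 643 [[17.9, 17.7, 29.8], [27.0, 28.1, 32.9], [34.4, 34.6, 41.9]]
```

>>> {"fn": "send_rows", "kwargs": {"targets": [[0, -0.016, 0, 0, 0, 0, 30], [0, -0.016, 0.3, 0, 0, 0, 30], [0, -0.016, 0.6, 0, 0, 0, 30], [0, -0.016, 0.75, 0, 0, 0, 30]]}}

```text
time_s: 5.98
position: [0.5551, 0.0753, 0.0768]
tool_rot: [[0.978, -0.206, -0.001], [-0.206, -0.978, -0.0], [-0.001, 0.0, -1.0]]
ft_force: [1.2, -0.3, -0.8]
grip_width: 0.0491
```

>>> {"fn": "send_rows", "kwargs": {"targets": [[0, 0, 0.3, 0, 0, 0, 30], [0, 0, 0.6, 0, 0, 0, 30], [0, 0, 0.9, 0, 0, 0, 30], [0, 0, 1.02, 0, 0, 0, 30], [0, 0, 1.02, 0, 0, 0, 30]]}}

```text
time_s: 6.6
position: [0.5548, 0.0754, 0.0266]
tool_rot: [[0.978, -0.206, -0.001], [-0.206, -0.978, 0.0], [-0.001, 0.0, -1.0]]
ft_force: [-0.1, -0.9, -2.0]
grip_width: 0.0492
```

>>> {"fn": "send_rows", "kwargs": {"targets": [[0, 0, 0.03, 0, 0, 0, 30], [0, 0, 0.05, 0, 0, 0, 30], [0, 0, 0.05, 0, 0, 0, 30]]}}

```text
time_s: 6.98
position: [0.555, 0.0754, 0.0247]
tool_rot: [[0.978, -0.206, 0.0], [-0.206, -0.978, 0.0], [0.0, -0.0, -1.0]]
ft_force: [0.9, 0.0, -1.6]
grip_width: 0.0496
```

>>> {"fn": "send_rows", "kwargs": {"targets": [[0, 0, 0.01, 0, 0, 0, 60], [0, 0, 0.01, 0, 0, 0, 64], [0, 0, 0.01, 0, 0, 0, 64], [0, 0, 0.01, 0, 0, 0, 64]]}}

```text
time_s: 7.48
position: [0.555, 0.0754, 0.0241]
tool_rot: [[0.978, -0.206, 0.0], [-0.206, -0.978, -0.0], [0.0, -0.0, -1.0]]
ft_force: [-0.4, -0.2, 0.8]
grip_width: 0.0639
```

>>> {"fn": "send_rows", "kwargs": {"targets": [[0, 0, -0.6, 0, 0, 0, 64], [0, 0, -1.8, 0, 0, 0, 64], [0, 0, -2.4, 0, 0, 0, 64], [-1.6, 0, -2.8, 0, 0, 0, 64], [-1.6, 0, -2.8, 0, 0, 0, 64]]}}

```text
time_s: 8.1
position: [0.4744, 0.0925, 0.165]
tool_rot: [[0.979, -0.206, 0.0], [-0.206, -0.979, 0.0], [0.0, -0.0, -1.0]]
ft_force: [0.9, -0.6, -0.7]
grip_width: 0.0637
```

```bash
python3 - <<'E'
from look import *
p,d,P=look("w5"); s=status.observe(); print(s["ft_force"],s["grip_width"])
r=fitsq("wrist",p,d,P,(.554,.075),.052,colf=terr); print(r)
print("spacer",fitsq("wrist",p,d,P,(.587,-.165),.02,colf=white))
E
python3 guides.py w5
```

```text
8.1 [0.4744 0.0925 0.165 ] yaw -11.88 qv 15.49
[-0.83663294  0.57791716  0.63611277] 0.06390772533423232
(array([0.55257025, 0.07564787]), (48.96296310424805, 48.05070495605469), -11.793319702148438, np.float64(0.05082907844747245))
spacer (array([ 0.58463477, -0.16070369]), (55.043128967285156, 48.646522521972656), -30.27239227294922, np.float64(0.01851308117191433))
-1 427 [[46.3, -34.2, 77.7], [52.7, -26.7, 81.3], [59.6, -18.1, 89.5]]
1 445 [[46.4, 19.3, 77.8], [52.5, 28.6, 81.2], [59.6, 36.3, 89.7]]
```

View pics/w5.png

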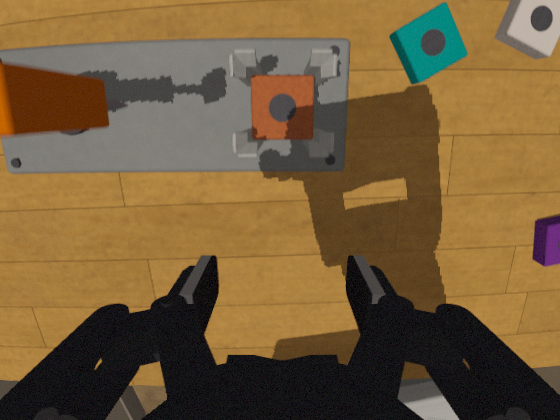

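>>> {"fn": "send_rows", "kwargs": {"targets": [[3.27, 4.56, 0, 0, 0, 2.5, 70], [3.27, 4.56, 0, 0, 0, 2.5, 70], [3.27, 4.56, 0.7, 0, 0, 2.5, 70], [3.27, 4.56, 0.7, 0, 0, 2.5, 70], [3.27, 4.56, 0.7, 0, 0, 2.5, 70]]}}

```text
time_s: 8.78
position: [0.5904, -0.1681, 0.1276]
tool_rot: [[0.848, -0.531, -0.001], [-0.531, -0.848, 0.0], [-0.001, 0.0, -1.0]]
ft_force: [-0.2, 0.8, 0.3]
grip_width: 0.0701
```

>>> {"fn": "send_rows", "kwargs": {"targets": [[0, 0, 0, 0, 0, 0, 70], [0, 0, 0, 0, 0, 0, 70]]}}

```text
time_s: 9.02
position: [0.5896, -0.1645, 0.1289]
tool_rot: [[0.849, -0.528, -0.0], [-0.528, -0.849, 0.0], [-0.0, -0.0, -1.0]]
ft_force: [0.3, 0.8, 0.8]
grip_width: 0.0699
```

```bash
python3 - <<'E'
from look import *
p,d,P=look("w6"); 
for rad in (.04,.045): print("spacer",fitsq("wrist",p,d,P,(.587,-.165),.02,rad=rad,colf=white))
print("blue",fitsq("wrist",p,d,P,(.468,-.242),.016,colf=blue))
E
```

```text
9.025 [ 0.5896 -0.1645  0.1289] yaw -31.9 qv 0.9
spacer (array([ 0.58838916, -0.16691359]), (49.05002975463867, 50.36945343017578), -31.795387268066406, np.float64(0.018813276803215928))
spacer (array([ 0.58838916, -0.16691359]), (49.05002975463867, 50.36945343017578), -31.795387268066406, np.float64(0.018813276803215928))
blue (array([ 0.46978781, -0.24430325]), (52.960933685302734, 49.94866180419922), 31.119359970092773, np.float64(0.014572239802063403))
```

View pics/w6.png

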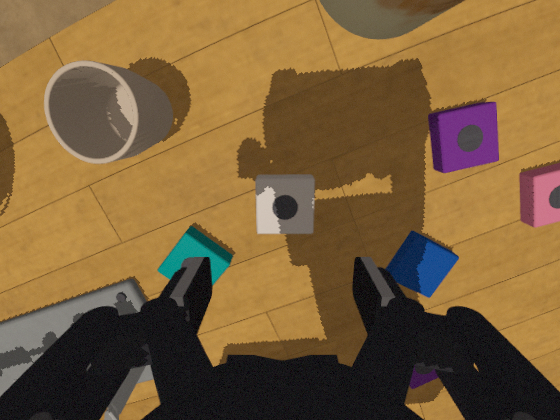

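>>> {"fn": "send_rows", "kwargs": {"targets": [[0, 0.05, 1.2, 0, 0, 0, 70], [0, 0.05, 2.2, 0, 0, 0, 70], [0, 0.05, 2.5, 0, 0, 0, 70], [0, 0.05, 2.5, 0, 0, 0, 70]]}}

```text
time_s: 9.57
position: [0.5887, -0.1667, 0.0047]
tool_rot: [[0.849, -0.528, 0.0], [-0.528, -0.849, -0.0], [0.0, -0.0, -1.0]]
ft_force: [0.3, -0.0, 1.4]
grip_width: 0.0701
```

>>> {"fn": "send_rows", "kwargs": {"targets": [[0, 0, 0.02, 0, 0, 0, 30], [0, 0, 0.02, 0, 0, 0, 30], [0, 0, 0.02, 0, 0, 0, 30], [0, 0, 0.02, 0, 0, 0, 30]]}}

```text
time_s: 10.07
position: [0.5895, -0.1675, 0.0054]
tool_rot: [[0.849, -0.529, 0.004], [-0.529, -0.849, -0.002], [0.004, -0.001, -1.0]]
ft_force: [0.2, 1.5, 7.7]
grip_width: 0.0489
```

>>> {"fn": "send_rows", "kwargs": {"targets": [[0, 0, -1.2, 0, 0, 0, 30], [0, 0, -2.4, 0, 0, 0, 30], [-3.16, -3.76, -2.5, 0, 0, -2.5, 30], [-3.16, -3.76, -2.5, 0, 0, -2.5, 30], [-3.16, -3.76, -2.5, 0, 0, -2.5, 30]]}}

```text
time_s: 10.7
position: [0.5615, 0.0202, 0.1282]
tool_rot: [[0.979, -0.205, 0.002], [-0.205, -0.979, -0.0], [0.002, -0.0, -1.0]]
ft_force: [1.0, 0.0, -1.3]
grip_width: 0.0483
```

>>> {"fn": "send_rows", "kwargs": {"targets": [[-0.3, -0.9, 0, 0, 0, 0, 30], [-0.3, -0.9, 0, 0, 0, 0, 30], [-0.3, -0.9, 0, 0, 0, 0, 30]]}}

```text
time_s: 11.08
position: [0.5567, 0.0652, 0.1276]
tool_rot: [[0.978, -0.206, 0.001], [-0.206, -0.978, -0.0], [0.001, 0.0, -1.0]]
ft_force: [0.5, -0.2, -1.2]
grip_width: 0.0486
```

```bash
python3 - <<'E'
from look import *
p,d,P=look("w7"); print(P[1].round(4).tolist())
E
python3 guides.py w7
```

```text
11.075 [0.5567 0.0652 0.1276] yaw -11.91 qv 1.41
[[0.9785, -0.2063, 0.0013], [-0.2063, -0.9785, -0.0004], [0.0014, 0.0002, -1.0]]
-1 570 [[14.6, -44.0, 40.3], [23.7, -37.8, 43.7], [30.8, -27.7, 56.4]]
1 489 [[14.8, 12.6, 40.3], [23.4, 20.7, 43.1], [31.4, 26.5, 51.2]]
```

View pics/w7.png

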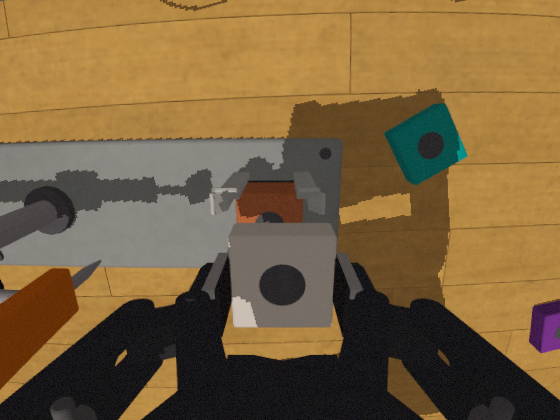

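>>> {"fn": "send_rows", "kwargs": {"targets": [[-0.072, -0.187, 0, 0, 0, 0, 30], [-0.072, -0.187, 0.2, 0, 0, 0, 30], [-0.072, -0.187, 0.5, 0, 0, 0, 30], [-0.072, -0.187, 0.7, 0, 0, 0, 30], [-0.072, -0.187, 0.75, 0, 0, 0, 30]]}}

```text
time_s: 11.75
position: [0.5545, 0.0754, 0.0882]
tool_rot: [[0.978, -0.207, -0.002], [-0.207, -0.978, 0.0], [-0.002, 0.0, -1.0]]
ft_force: [0.4, -0.4, -0.2]
grip_width: 0.0484
```

>>> {"fn": "send_rows", "kwargs": {"targets": [[0.005, 0, 0.2, 0, 0, 0, 30], [0.005, 0, 0.4, 0, 0, 0, 30], [0.005, 0, 0.58, 0, 0, 0, 30], [0.005, 0, 0.6, 0, 0, 0, 30], [0.005, 0, 0.6, 0, 0, 0, 30]]}}

```text
time_s: 12.38
position: [0.5558, 0.0752, 0.059]
tool_rot: [[0.978, -0.206, 0.002], [-0.206, -0.978, -0.0], [0.002, 0.0, -1.0]]
ft_force: [5.2, -0.9, -2.6]
grip_width: 0.0487
```

>>> {"fn": "send_rows", "kwargs": {"targets": [[0.012, 0, 0.02, 0, 0, 0, 30], [0.012, 0, 0.035, 0, 0, 0, 30], [0.012, 0, 0.035, 0, 0, 0, 30]]}}

```text
time_s: 12.75
position: [0.5558, 0.0753, 0.0575]
tool_rot: [[0.978, -0.206, 0.0], [-0.206, -0.978, -0.0], [0.0, -0.0, -1.0]]
ft_force: [3.9, -0.3, -1.4]
grip_width: 0.0488
```

>>> {"fn": "send_rows", "kwargs": {"targets": [[0, 0, 0.01, 0, 0, 0, 60], [0, 0, 0.01, 0, 0, 0, 64], [0, 0, 0.01, 0, 0, 0, 64], [0, 0, 0.01, 0, 0, 0, 64]]}}

```text
time_s: 13.25
position: [0.5555, 0.0754, 0.0571]
tool_rot: [[0.978, -0.206, -0.0], [-0.206, -0.978, 0.0], [-0.0, 0.0, -1.0]]
ft_force: [0.9, -0.6, -0.2]
grip_width: 0.0639
```

>>> {"fn": "send_rows", "kwargs": {"targets": [[0, 0, -0.6, 0, 0, 0, 64], [0, 0, -1.5, 0, 0, 0, 64], [-1.6, 0, -2.0, 0, 0, 0, 64], [-1.6, 0, -2.0, 0, 0, 0, 64], [-1.6, 0, -2.0, 0, 0, 0, 64]]}}

```text
time_s: 13.88
position: [0.4767, 0.0921, 0.1579]
tool_rot: [[0.979, -0.206, 0.001], [-0.206, -0.979, -0.0], [0.001, -0.0, -1.0]]
ft_force: [0.1, -0.2, 0.1]
grip_width: 0.0639
```

```bash
python3 - <<'E'
from look import *
p,d,P=look("w8")
print(fitsq("wrist",p,d,P,(.554,.075),.092,colf=None,rad=.03))
u,W=cloud("wrist",d,P); k=np.hypot(W[:,0]-.554,W[:,1]-.075)<.015; 
A=np.c_[W[k,0]-.554,W[k,1]-.075,np.ones(k.sum())]; print("plane",np.linalg.lstsq(A,W[k,2],rcond=None)[0])
E
```

```text
13.875 [0.4767 0.0921 0.1579] yaw -11.88 qv 2.75Traceback (most recent call last):
  File "<stdin>", line 3, in <module>
  File "fit.py", line 10, in fitsq
    cs,_=cv2.findContours(m,cv2.RETR_EXTERNAL,cv2.CHAIN_APPROX_NONE); cc=max(cs,key=cv2.contourArea)
                                                                         ~~~^^^^^^^^^^^^^^^^^^^^^^^^
ValueError: max() iterable argument is empty
```

View pics/w8.png

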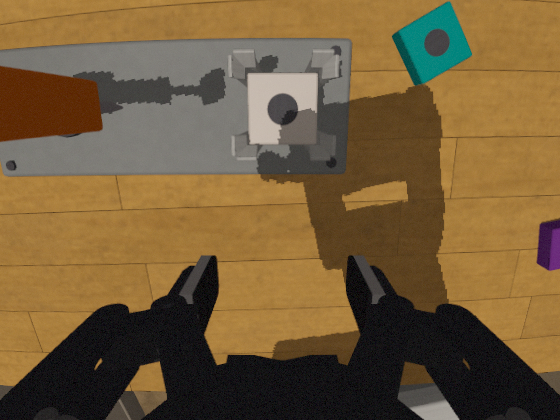

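```bash
python3 - <<'E'
from look import *
z=np.load("pics/w8.npz"); p,d=z["p"],z["d"]; P=(z["t"],z["R"])
print(fitsq("wrist",p,d,P,(.554,.075),.072,colf=lambda c:(c[:,0]>0),rad=.034))
u,W=cloud("wrist",d,P); k=np.hypot(W[:,0]-.554,W[:,1]-.075)<.015; 
A=np.c_[W[k,0]-.554,W[k,1]-.075,np.ones(k.sum())]; print("plane",np.linalg.lstsq(A,W[k,2],rcond=None)[0])
for n,(x,y) in {"hover":(.469,-.2435)}.items():
    dl=np.array([x,y,.13])-P[0]; print(n,(P[1].T@dl/.05).round(3))
E
```

```text
(array([0.55439069, 0.07487573]), (57.171730041503906, 58.617488861083984), -12.563064575195312, np.float64(0.07087104363065427))
plane [-0.01159804  0.00564285  0.07112419]
hover [1.23  6.601 0.558]
```

>>> {"fn": "send_rows", "kwargs": {"targets": [[1.23, 6.6, 0, 0, 0, -5.34, 70], [1.23, 6.6, 0, 0, 0, -5.34, 70], [1.23, 6.6, 0.5, 0, 0, -5.34, 70], [1.23, 6.6, 0.5, 0, 0, -5.34, 70], [1.23, 6.6, 0.5, 0, 0, -5.34, 70]]}}

```text
time_s: 14.55
position: [0.4719, -0.1898, 0.1375]
tool_rot: [[0.857, 0.515, -0.0], [0.515, -0.857, 0.0], [0.0, -0.0, -1.0]]
ft_force: [0.8, -0.5, 0.7]
grip_width: 0.0702
```

```bash
python3 - <<'E'
from h import *
s=status.observe();P=pose(); print(s["time_s"],P[0],np.degrees(np.arctan2(P[1][1,0],P[1][0,0])),P[1].T@(np.array([.469,-.2435,.13])-P[0])/.05)
E
```

```text
14.55 [ 0.47185034 -0.18978682  0.13751782] 31.02665723566992 [-0.60258109  0.89121228  0.15011965]
```

>>> {"fn": "send_rows", "kwargs": {"targets": [[-0.55, 0.8, 0.1, 0, 0, 0, 70], [-0.55, 0.8, 0.1, 0, 0, 0, 70], [-0.55, 0.8, 0.1, 0, 0, 0, 70], [-0.55, 0.8, 0.1, 0, 0, 0, 70]]}}

```text
time_s: 15.05
position: [0.4685, -0.2347, 0.1332]
tool_rot: [[0.858, 0.513, -0.0], [0.513, -0.858, 0.0], [0.0, -0.0, -1.0]]
ft_force: [1.0, 0.1, -0.1]
grip_width: 0.0702
```

```bash
python3 - <<'E'
from look import *
p,d,P=look("w9")
r=fitsq("wrist",p,d,P,(.469,-.2435),.016,colf=blue);print(r)
print(P[1].T@(np.array([*r[0],.002])-P[0])/.05)
E
```

```text
15.05 [ 0.4685 -0.2347  0.1332] yaw 30.89 qv 0.41
(array([ 0.46701202, -0.24414888]), (49.715065002441406, 48.521507263183594), 30.96611976623535, np.float64(0.01462738443606848))
[-0.12296373  0.14632381  2.624867  ]
```

View pics/w9.png

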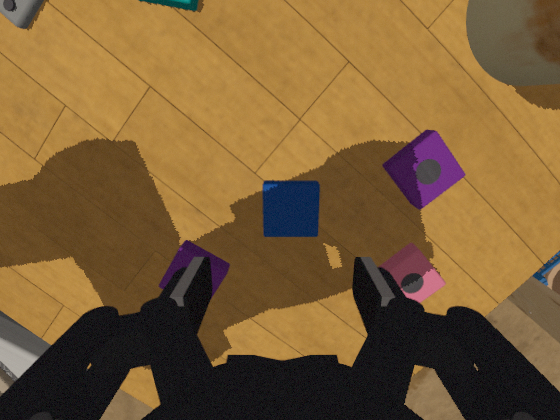

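>>> {"fn": "send_rows", "kwargs": {"targets": [[-0.12, 0.146, 1.2, 0, 0, 0, 70], [-0.12, 0.146, 2.3, 0, 0, 0, 70], [-0.12, 0.146, 2.6, 0, 0, 0, 70], [-0.12, 0.146, 2.6, 0, 0, 0, 70]]}}

```text
time_s: 15.6
position: [0.4672, -0.2448, 0.0037]
tool_rot: [[0.859, 0.513, -0.0], [0.513, -0.859, 0.0], [-0.0, -0.0, -1.0]]
ft_force: [1.2, 0.3, 0.7]
grip_width: 0.0701
```

>>> {"fn": "send_rows", "kwargs": {"targets": [[0, 0, 0.02, 0, 0, 0, 30], [0, 0, 0.02, 0, 0, 0, 30], [0, 0, 0.02, 0, 0, 0, 30], [0, 0, 0.02, 0, 0, 0, 30]]}}

```text
time_s: 16.1
position: [0.4678, -0.2456, 0.0045]
tool_rot: [[0.859, 0.512, 0.003], [0.512, -0.859, -0.002], [0.001, 0.004, -1.0]]
ft_force: [-0.2, 1.8, 5.4]
grip_width: 0.0486
```

>>> {"fn": "send_rows", "kwargs": {"targets": [[0, 0, -1.2, 0, 0, 0, 30], [0, 0, -2.5, 0, 0, 0, 30], [4.7, -4.5, -2.6, 0, 0, 5.34, 30], [4.7, -4.5, -2.6, 0, 0, 5.34, 30], [4.7, -4.5, -2.6, 0, 0, 5.34, 30]]}}

```text
time_s: 16.73
position: [0.5129, -0.0813, 0.1305]
tool_rot: [[1.0, 0.027, 0.003], [0.027, -1.0, -0.001], [0.003, 0.001, -1.0]]
ft_force: [1.3, -0.6, -0.2]
grip_width: 0.0485
```

```bash
cat > to.py <<'E'
import sys
from h import *
s=status.observe();P=pose(); print(s["time_s"],P[0],np.degrees(np.arctan2(P[1][1,0],P[1][0,0])).round(2),(P[1].T@(np.array([float(a) for a in sys.argv[1:4]])-P[0])/.05).round(3))
E
python3 to.py .555 .073 .13
```

```text
16.725 [ 0.51292383 -0.08131256  0.13051702] 1.52 [ 0.923 -3.063  0.009]
```

>>> {"fn": "send_rows", "kwargs": {"targets": [[0.9, -2.95, 0, 0, 0, 1.65, 30], [0.9, -2.95, 0, 0, 0, 1.65, 30], [0.9, -2.95, 0, 0, 0, 1.65, 30], [0.9, -2.95, 0, 0, 0, 1.65, 30], [0.9, -2.95, 0, 0, 0, 1.65, 30]]}}

```text
time_s: 17.35
position: [0.5526, 0.0655, 0.1295]
tool_rot: [[0.98, -0.197, 0.001], [-0.197, -0.98, -0.0], [0.001, 0.0, -1.0]]
ft_force: [-0.5, 0.6, -1.4]
grip_width: 0.0485
```

```bash
python3 - <<'E'
from look import *
p,d,P=look("w10")
E
python3 guides.py w10; python3 to.py .5553 .0754 .0875
```

```text
17.35 [0.5526 0.0655 0.1295] yaw -11.34 qv 1.11
-1 1195 [[8.7, -43.8, 42.4], [21.0, -30.4, 57.8], [35.0, -13.1, 59.5]]
1 561 [[10.6, 12.2, 42.3], [26.4, 19.7, 45.9], [35.3, 26.2, 59.2]]
17.4 [0.55252361 0.06508873 0.12936286] -11.39 [ 0.013 -0.213  0.837]
```

View pics/w10.png

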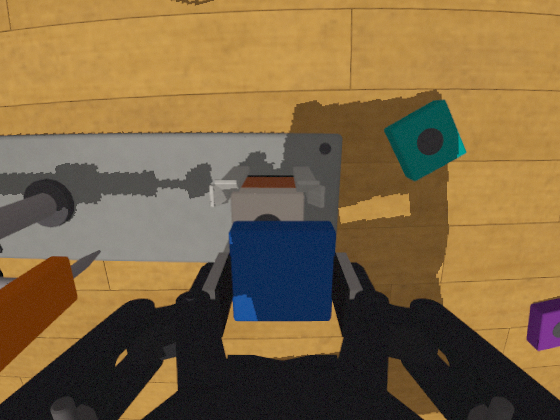

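>>> {"fn": "send_rows", "kwargs": {"targets": [[0.015, -0.212, 0, 0, 0, 0.06, 30], [0.015, -0.212, 0.2, 0, 0, 0.06, 30], [0.015, -0.212, 0.5, 0, 0, 0.06, 30], [0.015, -0.212, 0.7, 0, 0, 0.06, 30], [0.015, -0.212, 0.7, 0, 0, 0.06, 30]]}}

```text
time_s: 18.02
position: [0.5549, 0.0761, 0.0925]
tool_rot: [[0.979, -0.205, -0.002], [-0.205, -0.979, 0.0], [-0.002, 0.0, -1.0]]
ft_force: [-0.5, 0.4, -0.8]
grip_width: 0.0492
```

```bash
python3 to.py .5553 .0754 .0765
```

```text
18.025 [0.55492537 0.0761186  0.09250957] -11.84 [0.011 0.012 0.32 ]
```

>>> {"fn": "send_rows", "kwargs": {"targets": [[0.011, 0.012, 0.1, 0, 0, 0, 30], [0.011, 0.012, 0.2, 0, 0, 0, 30], [0.011, 0.012, 0.3, 0, 0, 0, 30], [0.011, 0.012, 0.32, 0, 0, 0, 30], [0.011, 0.012, 0.32, 0, 0, 0, 30]]}}

```text
time_s: 18.65
position: [0.5559, 0.0755, 0.0777]
tool_rot: [[0.979, -0.205, 0.0], [-0.205, -0.979, -0.0], [0.0, 0.0, -1.0]]
ft_force: [0.1, -0.2, -0.5]
grip_width: 0.049
```

>>> {"fn": "send_rows", "kwargs": {"targets": [[0, 0, 0.02, 0, 0, 0, 30], [0, 0, 0.03, 0, 0, 0, 30], [0, 0, 0.03, 0, 0, 0, 30]]}}

```text
time_s: 19.02
position: [0.5559, 0.0755, 0.0765]
tool_rot: [[0.979, -0.205, 0.0], [-0.205, -0.979, -0.0], [0.0, 0.0, -1.0]]
ft_force: [-1.0, -0.2, 2.6]
grip_width: 0.0487
```

>>> {"fn": "send_rows", "kwargs": {"targets": [[0, 0, 0, 0, 0, 0, 60], [0, 0, 0, 0, 0, 0, 64], [0, 0, 0, 0, 0, 0, 64], [0, 0, 0, 0, 0, 0, 64]]}}

```text
time_s: 19.52
position: [0.5558, 0.0756, 0.0761]
tool_rot: [[0.979, -0.205, -0.0], [-0.205, -0.979, 0.0], [-0.0, -0.0, -1.0]]
ft_force: [0.5, -0.2, 0.3]
grip_width: 0.0641
```

>>> {"fn": "send_rows", "kwargs": {"targets": [[0, 0, -0.6, 0, 0, 0, 64], [0, 0, -1.5, 0, 0, 0, 64], [-1.6, 0, -2.4, 0, 0, 0, 64], [-1.6, 0, -2.4, 0, 0, 0, 64], [-1.6, 0, -2.4, 0, 0, 0, 64]]}}

```text
time_s: 20.15
position: [0.4769, 0.0923, 0.1975]
tool_rot: [[0.979, -0.204, 0.002], [-0.204, -0.979, -0.0], [0.002, -0.0, -1.0]]
ft_force: [0.5, -0.2, -0.3]
grip_width: 0.0638
```

```bash
python3 - <<'E'
from look import *
p,d,P=look("w11")
print(fitsq("wrist",p,d,P,(.554,.075),.088,colf=blue))
u,W=cloud("wrist",d,P); k=np.hypot(W[:,0]-.554,W[:,1]-.075)<.018; 
A=np.c_[W[k,0]-.554,W[k,1]-.075,np.ones(k.sum())]; print("plane",np.linalg.lstsq(A,W[k,2],rcond=None)[0])
c=p[u[:,1],u[:,0]].astype(int)
k=(c[:,0]>90)&(c[:,0]>c[:,1]*1.8)&(c[:,2]<c[:,1]*.8)&(W[:,2]>.12); print(k.sum(),np.percentile(W[k],[2,50,98],axis=0).round(4) if k.any() else '')
E
```

```text
20.15 [0.4769 0.0923 0.1975] yaw -11.78 qv 3.62
(array([0.55407928, 0.07563129]), (49.00386428833008, 48.29356384277344), -11.707740783691406, np.float64(0.08677730246418347))
plane [-0.00473071  0.0014849   0.08685727]
4171 [[0.5618 0.1607 0.1494]
 [0.5729 0.1635 0.1944]
 [0.5837 0.1713 0.2088]]
```

View pics/w11.png

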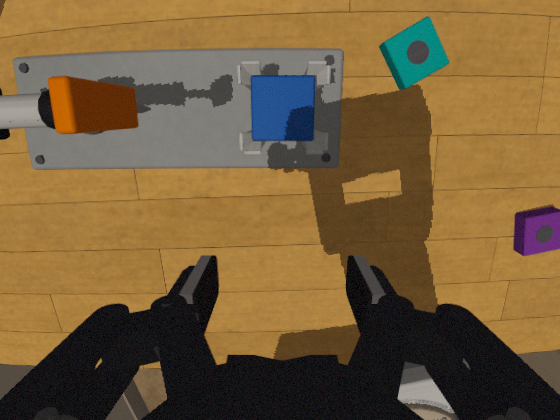

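>>> {"fn": "send_rows", "kwargs": {"targets": [[0, 0, -1.3, 0, 0, -1.3, 64], [1.6, -1.9, -1.5, 0, 0, -11.25, 64], [1.6, -1.9, -1.5, 0, 0, -11.25, 64], [1.6, -1.9, -1.5, 0, 0, -11.25, 64], [1.6, -1.9, -1.5, 0, 0, -11.25, 64]]}}

```text
time_s: 20.82
position: [0.5768, 0.1687, 0.269]
tool_rot: [[0.744, 0.668, -0.002], [0.668, -0.744, -0.0], [-0.002, -0.001, -1.0]]
ft_force: [-0.7, -0.4, -0.4]
grip_width: 0.064
```

```bash
python3 to.py .5749 .1685 .27
```

```text
20.825 [0.57676797 0.1687207  0.26900869] 41.92 [-0.031 -0.022 -0.02 ]
```

>>> {"fn": "send_rows", "kwargs": {"targets": [[0, 0, 0, 0, 0, -4.45, 64], [0, 0, 0, 0, 0, -4.45, 64], [0, 0, 0, 0, 0, -4.45, 64], [0, 0, 0, 0, 0, -4.45, 64], [0, 0, 0, 0, 0, -4.45, 64]]}}

```text
time_s: 21.45
position: [0.5762, 0.1683, 0.2698]
tool_rot: [[0.223, 0.975, -0.002], [0.975, -0.223, -0.0], [-0.001, -0.002, -1.0]]
ft_force: [0.3, -0.4, -0.5]
grip_width: 0.0641
```

```bash
python3 - <<'E'
from look import *
p,d,P=look("w12")
u,W=cloud("wrist",d,P); T=(W-P[0])@P[1]*1000
c=p[u[:,1],u[:,0]].astype(int)
k=(c[:,0]>60)&(c[:,0]>c[:,1]*1.8)&(c[:,2]<c[:,1]*.8)&(W[:,2]>.12); print(k.sum(),np.percentile(W[k],[2,50,98],axis=0).round(4),np.percentile(T[k],[2,50,98],axis=0).round(1))
t=k&(W[:,2]>.203); print("top",np.percentile(T[t],[2,50,98],axis=0).round(1),np.percentile(W[t],[50],axis=0).round(4))
E
python3 to.py .5749 .1685 .172
```

```text
21.45 [0.5762 0.1683 0.2698] yaw 77.09 qv 1.65
1008 [[0.5633 0.1637 0.1525]
 [0.5742 0.1716 0.2008]
 [0.5852 0.1749 0.2087]] [[ -4.7 -13.3  61.1]
 [  3.9  -2.2  69. ]
 [  4.6   8.7 117.3]]
top [[ -5.2 -13.3  61. ]
 [  0.3  -2.7  62.5]
 [  4.3   8.6  66. ]] [[0.5736 0.1691 0.2074]]
21.5 [0.57600659 0.16832275 0.27005732] 77.05 [-1.000e-03 -2.000e-02  1.961e+00]
```

View pics/w12.png

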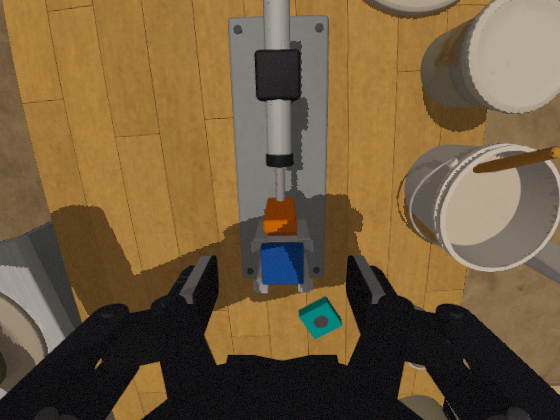

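>>> {"fn": "send_rows", "kwargs": {"targets": [[0, -0.04, 0.6, 0, 0, -0.14, 64], [0, -0.04, 1.4, 0, 0, -0.14, 64], [0, -0.04, 1.95, 0, 0, -0.14, 64], [0, -0.04, 1.95, 0, 0, -0.14, 64]]}}

```text
time_s: 22.0
position: [0.5728, 0.1688, 0.1716]
tool_rot: [[0.205, 0.979, -0.005], [0.979, -0.205, -0.0], [-0.001, -0.004, -1.0]]
ft_force: [-0.6, -0.5, 0.2]
grip_width: 0.064
```

>>> {"fn": "send_rows", "kwargs": {"targets": [[0, 0, 0, 0, 0, 0, 5], [0, 0, 0, 0, 0, 0, 5], [0, 0, 0, 0, 0, 0, 5], [0, 0, 0, 0, 0, 0, 5], [0, 0, 0, 0, 0, 0, 5]], "grip_force": 70}}

```text
time_s: 22.62
position: [0.5746, 0.1689, 0.1752]
tool_rot: [[0.204, 0.979, 0.004], [0.979, -0.204, 0.0], [0.001, 0.004, -1.0]]
ft_force: [5.1, -0.9, 5.9]
grip_width: 0.0231
```

>>> {"fn": "send_rows", "kwargs": {"targets": [[-0.5, 0, 0, 0, 0, 0, 5], [-1.0, 0, 0, 0, 0, 0, 5], [-1.5, 0, 0, 0, 0, 0, 5], [-1.88, 0, 0, 0, 0, 0, 5], [-1.88, 0, 0, 0, 0, 0, 5]]}}

```text
time_s: 23.25
position: [0.5554, 0.0772, 0.1752]
tool_rot: [[0.204, 0.979, 0.005], [0.979, -0.204, 0.003], [0.003, 0.004, -1.0]]
ft_force: [7.5, 7.9, 5.7]
grip_width: 0.0227
```

```bash
python3 to.py .5552 .0759 .1752; python3 - <<'E'
from look import *
p,d,P=look("w13"); print(status.observe()["ft_force"],P[1].round(3).tolist())
q,_=vision.get_image("top"); cv2.imwrite("pics/t13.png",cv2.resize(q[160:260,190:330],None,fx=5,fy=5,interpolation=cv2.INTER_CUBIC)[:,:,::-1])
q,_=vision.get_image("scene"); cv2.imwrite("pics/s13.png",cv2.resize(q[150:300,200:400],None,fx=4,fy=4,interpolation=cv2.INTER_CUBIC)[:,:,::-1])
E
```

```text
23.25 [0.55543686 0.07715972 0.17522631] 78.21 [-0.026  0.001  0.   ]
23.25 [0.5554 0.0772 0.1752] yaw 78.21 qv 1.32
[6.09932577 6.96584974 5.90173441] [[0.204, 0.979, 0.005], [0.979, -0.204, 0.003], [0.003, 0.004, -1.0]]
```

View pics/w13.png

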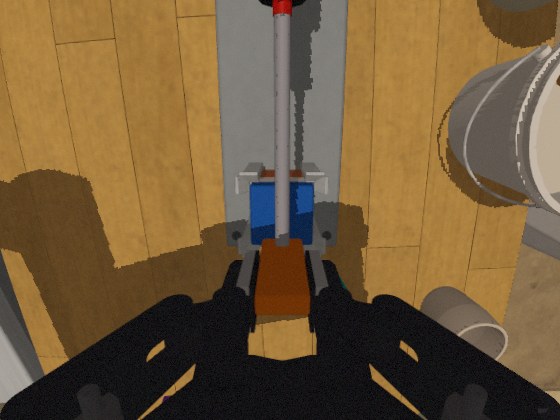

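View pics/s13.png

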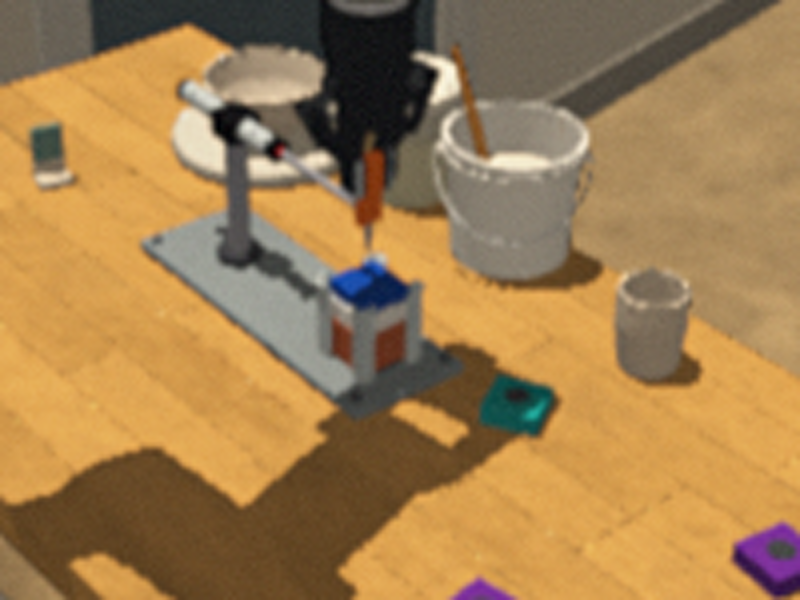

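>>> {"fn": "send_rows", "kwargs": {"targets": [[-0.025, 0, 0, 0, 0, 0, 5], [-0.025, 0, 0, 0, 0, 0, 5], [-0.025, 0, 0, 0, 0, 0, 5], [-0.025, 0, 0, 0, 0, 0, 5]]}}

```text
time_s: 23.9
position: [0.5554, 0.0771, 0.1753]
tool_rot: [[0.203, 0.979, 0.005], [0.979, -0.203, 0.003], [0.004, 0.005, -1.0]]
ft_force: [6.0, 7.1, 6.4]
grip_width: 0.023
```

```bash
python3 to.py .5552 .0759 .1752; python3 - <<'E'
from look import *
p,d,P=look("w14"); print(status.observe()["ft_force"],status.observe()["grip_width"])
u,W=cloud("wrist",d,P); T=(W-P[0])@P[1]*1000
c=p[u[:,1],u[:,0]].astype(int)
n=np.array([.5555,.0755]);dy=np.array([.2045,.979])
S=(W[:,:2]-n)@dy*1000
k=(c[:,0]>60)&(c[:,0]>c[:,1]*1.8)&(c[:,2]<c[:,1]*.8)&(W[:,2]>.14)&(np.abs(S)<40)&(np.abs(T[:,1])<15)
for lo,hi in [(.16,.2),(.203,.215)]:
    t=k&(W[:,2]>lo)&(W[:,2]<hi); print("tab",lo,t.sum(),"S",np.percentile(S[t],[2,50,98]).round(1))
r=(c[:,0]>120)&(c[:,1]<60)&(c[:,2]<60)&(u[:,1]<60)
print("red",r.sum(),u[r,1].min(),u[r,1].max(),"z",np.median(W[r,2]),np.percentile(W[r,2],[5,95]))
for row in (0,u[r,1].max()):
  for z in (.159,.163,.165):
    w=world_of("wrist",[[283,row]],z=z,pose=P)[0]; print(row,z,((w[:2]-n)@dy*1000).round(1))
bl=(u[:,1]<8)&(np.abs(u[:,0]-283)<25)&(c.max(1)<40); print("black",bl.sum(),np.percentile(u[bl],[0,100],axis=0) if bl.any() else '', np.median(W[bl,2]) if bl.any() else'')
cv2.imwrite("pics/w14z.png",cv2.resize(p[0:60,240:330],None,fx=8,fy=8,interpolation=0)[:,:,::-1])
E
```

```text
23.9 [0.55542377 0.07709185 0.17525528] 78.3 [-0.024  0.     0.001]
23.9 [0.5554 0.0771 0.1753] yaw 78.3 qv 0.11
[6.71665365 7.06253126 5.798134  ] 0.02299425820535633
tab 0.16 1786 S [4.4 5.2 5.8]
tab 0.203 1326 S [-3.9  2.2  5.5]
red 218 0 13 z 0.15773335261644778 [0.15606891 0.15926164]
0 0.159 127.4
0 0.163 126.0
0 0.165 125.4
13 0.159 121.8
13 0.163 120.6
13 0.165 120.1
black 116 [[260.   0.]
 [305.   6.]] 0.15150052798592892
```

View pics/w14z.png

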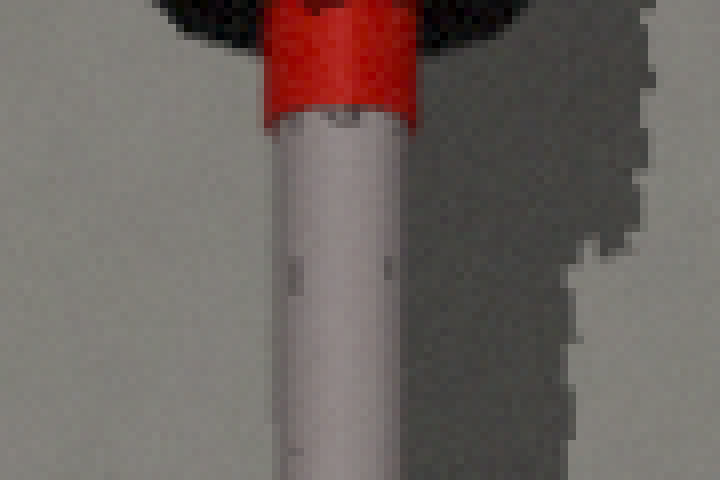

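```bash
python3 - <<'E'
from look import *
z=np.load("pics/w14.npz"); p,d=z["p"],z["d"]; P=(z["t"],z["R"])
u,W=cloud("wrist",d,P); c=p[u[:,1],u[:,0]].astype(float)
k=(np.hypot(W[:,0]-.554,W[:,1]-.075)<.034)&blue(c)&(W[:,2]<.1)
A=np.c_[W[k,0]-.554,W[k,1]-.075,np.ones(k.sum())]; print(k.sum(),"plane",np.linalg.lstsq(A,W[k,2],rcond=None)[0])
s=status.observe(); print(s["time_s"],s["position"],np.abs(s["qvel"]).max(),s["ft_force"])
print(env.close_job())
E
```

```text
2804 plane [-0.02470697 -0.01505645  0.08631807]
23.95 [0.55544045 0.07708975 0.17527012] 0.10862379539223833 [6.71665365 7.06253126 5.798134  ]
the job is handed in; nothing more can be done
None
```

I stacked the prop, spacer and top tile in the nest and let go of each. I then drew the pointer out by its tab and handed the job in at about 24 s, still holding it with 70 N grip. `close_job` gave no verdict, so this rests on my own checks.

**Stack:** before the pull, the camera read the blue top at 86.9 mm, against 88 mm nominal. The camera reads about 1.2 mm low on the table as well. The stack was level within 0.3° and about 1 mm from the measured nest centre. After the pull, a view partly hidden by the pointer read 86.3 mm and a slope of about 1.7°, a little worse than before but inside the limits.

**Pointer:** the fingers moved about 94 mm from the rest position. The tab stood within about 1 mm of being over the nest, and the ring's front edge was about 8 to 9 mm out of the tube. That puts the pointer at roughly 94 mm, against the 95 mm mark. The ring's back edge lay at the very edge of the camera picture, so I could only judge it roughly.

**Not as planned:**
- A last 1.2 mm pull barely moved the tool. I left it, since the pointer was already inside the 6 mm tolerance.
- The white spacer rubbed a corner guide with about 5 N on its way down, but it seated.

I did not measure the cup, tape roll and test tile again at the end. The arm never went close to them, and no contact force showed.

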